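# Load the jar into the latched sample case and snap it shut

### The job

Press down the thumb latch of the grey sample case so that its sprung lid pops fully open, stand the small white jar upright in the round nest inside, then swing the lid down and snap it shut so that the latch holds it by itself. Be gentle: never push on the case, lid or latch with more than about 20 N, and do not tip the jar over or shift the two bottles.

Things in the scene. Friction and masses are not known exactly. Their poses are not given: they have to be found in the camera images.
- case: Grey plastic sample case, fixed, 130 x 120 mm on plan, 58 mm high when shut. Origin: centre of underside; x points from its front (latch) to its back (hinge), z up. Tray 28 mm high, black plate inside with top at z 26 mm, hollow lid 24 mm deep. More than 22 N from the robot on the case, lid or latch at any time fails. Jar and bottles stand to its left.
- pad (a point): Nominal press point on top of the black ribbed thumb pad in mid front: x -112, y 0, z 28 mm of the case. Pad 30 mm wide, x -78 to -126. The steel hook behind it (x over -80, to z 58) leans 10 mm forward when pressed. True pad height is up to 3 mm off, unmeasured. At 6 to 8 mm down (light spring, 1 to 3 N; stop at 9 to 12 mm) the hook lets the lid spring up; the pad returns by itself.
- bar (a point): Nominal place on the case (x -69.5, y 0, z 40 mm) where the bar on the lid's front is caught; true height up to 3 mm off, unmeasured. Push down on the lid's top about 25 mm from its front edge: 3 N lid spring, then the bar cams the hook aside (5 to 14 N in all), snaps, the force drops; about 1 mm lower a stiff buffer resists (9 N per mm). Not snapped, the lid springs up again.
- lid (a joint): Lid angle, rad, about the hinge line (along the case's y at x 62, z 30 mm of the case). -0.03 to 0.03 latched shut; 1.35 popped open by a damped spring (0.14 N m open, 0.35 N m shut). Open, it stands nearly upright, outer face to the back; the top face is 28 mm from the hinge plane, 127 mm long; shut it by pulling that face forward and down from behind.
- nest (a point): Centre of the floor of the round nest in the case, at x = -28, y = 0, z = 8 mm of the case; axes as the case. The hole is 30.5 mm wide and 18 mm deep, chamfered at its mouth (z 26 mm of the case).
- canister: Small white screw-cap jar, loose, upright on the worktop: body 28 mm in diameter, ribbed cap 31 mm in diameter from 28 mm up to the top at 40 mm; 10 to 30 g. Origin: centre of its underside, z up. Seated, it stands on the nest's floor with the cap clear above the plate.
- dropper_bottle: Amber dropper bottle, loose, 32 mm in diameter, 97 mm high, black rubber bulb on top; a bystander to leave alone. It may stand where the jar might have stood. Origin: centre of its underside.
- bottle_100: Clear reagent bottle with a screw cap, loose, 54 mm in diameter, 100 mm high; a bystander to leave alone. Origin: centre of its underside.
There are look-alikes about, which are no part of the job. Several things have the shape of the canister; the one meant has the colours described above.

How it is judged:
By the outcome, as a careful person would: the job done as asked, in the order asked, and still so for the second after the job is handed in, with the robot touching nothing.
It also fails if it takes over 72 s, if anything falls off the work surface, if the arm or the gripper's body presses on something with over 40 N, if the wrist force passes 120 N, or if a joint passes its speed limit or range.

### The arm

A 7-joint arm with a two-finger parallel gripper is mounted at the origin on a cart in front of the work surface, level with it; the furniture and walls round the work are solid. World frame = base frame: x ahead of the robot, y to its left, z up, the work surface at z = 0. Lengths are in m, angles in rad, forces in N, time in s.
With the tool pointing down it reaches from about 0.425 to 0.875 m from the base axis. Payload 4.7 kg.
Tool frame: the origin (TCP) lies where the fingers leave the gripper's body, on its centre line; the fingertips stand 73 mm ahead of it and the grasp point (between the pads) lies 54 mm ahead of it (manip.pinch_z is the distance from the TCP to the grasp point, in m); z points along the fingers, x is the direction in which the jaws open and shut, and the axes are right-handed (so a half turn about z gives the same grasp; the last joint's range is limited). The gripper opens to 85 mm and grips with 20 to 120 N. Pads are 22 mm wide; open, the fingers measure 114 mm over their backs; the gripper's body (76 mm by 85 mm) begins 54 mm behind the grasp point. The pads swing forward as they close: fully open they stand 13 mm farther back than shut.
Start: joints at [1.319, 0.321, -0.07, 1.45, 0.023, 1.371, -0.057], TCP at [0.171, -0.627, 0.304] pointing down, gripper open.
Joint ranges: [-2.86, 2.86], [-0.3, 2.09], [-1.38, 1.24], [0.06, 2.45], [-1.56, 4.7], [0.09, 2.05], [-2.69, 2.69]. Speed limits (rad/s): [2.57, 2.57, 3.14, 3.14, 3.14, 3.14, 3.14].

### API

Orientations are given as a rotation vector (axis times angle).
In Python, from rig import telemetry, cams, hand_in, manip gives the robot as it stands.
- The arm moves only by the tool servo_tool, never from a script. Its arguments are lists of equal length, an entry for each row: "translation": the shift along the tool's x, y, z in units of 40 mm (1.0 is 40 mm), a list of three; "turn": the turn about the tool's z in units of 8 degrees (1.0 is 8 degrees). A call has 1 to 5 rows; each row is the pose to reach, as a shift and turn from the pose commanded when the call began, along the tool's axes at that moment; what a row does not reach only later rows make up. A row lasts 1/8 s, in which the tool goes at most 62.5 mm and 10.7 degrees, less where a joint would pass 70% of its speed; a pose out of reach is approached as far as the arm can. A call with a gripper value outside its range is refused whole. "gripper" is the closure, from -1 (fully open) to 1 (shut), set as the call begins (left out, the last holds). The fingers move at their own pace and stop on an object; "newtons" is the grip in N (left out, the last holds). Time passes only in rows, so rows that repeat a pose let the fingers close. It gives the time, the measured TCP pose, the force and the opening at its end, in the units of the state.
- telemetry.get_state(): the state, without advancing time (a new reading comes with each control period).
- cams.snapshot(name): name is "scene" or "top"; returns a dict with "pixels" (384x512x3 uint8, red, green, blue), "K" (3x3 intrinsics, pixels), "distortion" ([k1, k2, p1, p2, k3] as OpenCV has them; the pictures are not rectified), "rvec" (rotation vector, rad) and "tvec" (3), from world to camera coordinates, as OpenCV has them. Camera axes: x right, y down, z forward; pixel columns grow to the right and rows downward; lengths in m; the calibration is good to about 2 mm. A picture is of the moment at which its call begins. There is no depth.
- hand_in(): hands the job in, once; it reports no verdict.
The state is a dict: "time_s": time; "qpos": joint angles; "qd": joint speeds; "joint_efforts": joint torques, N m; "eef_pos": TCP position; "ee_rot": TCP orientation; "force": force on the tool from outside, world axes, zero at the start; "wrist_torque": the same for the moment, N m; "width": finger opening in m.
Only numpy, scipy, OpenCV 4.12 (cv2) and the standard library are available. Lean on these libraries where they do the work, as an engineer would, in place of code of your own. Each camera call takes 0.05 s, during which the arm holds its last target.

## Working session

There is one attempt and no reset: what is moved stays moved. The work goes in short steps, Python scripts to look and compute and a tool call to move; the robot and the scene stay as the last step left them, time stands still between calls to the robot, and variables do not carry over. Pictures are saved under pics/ and viewed, and the job is handed in when it is done.

Besides the shell and the picture viewer there is one more tool, called after ">>>" by a JSON object that holds its "op" and its "data". servo_tool: Moves the arm, as the interface text tells. Its arguments: {"type":"object","properties":{"translation":{"type":"array","items":{"type":"array","items":{"type":"number"}}},"turn":{"type":"array","items":{"type":"number"}},"gripper":{"type":"number"},"newtons":{"type":"number"}},"required":["translation","turn"]}

```bash
ls; mkdir -p pics
python3 - <<'E'
from rig import telemetry,cams,manip
import cv2
s=telemetry.get_state();print(s);print(manip.pinch_z)
for n in("scene","top"):
    d=cams.snapshot(n);cv2.imwrite(f"pics/{n}0.png",d["pixels"][:,:,::-1]);import pickle;pickle.dump(d,open(f"{n}0.pkl","wb"));print(n,d["K"],d["distortion"],d["rvec"],d["tvec"])
E
```

```text
pics
{'time_s': 0.0, 'qpos': array([ 1.31907951,  0.32185718, -0.07006279,  1.45168674,  0.02259614,
        1.37078097, -0.0569167 ]), 'qd': array([-0.00115509,  0.00188252,  0.00014782, -0.00047603, -0.00069991,
        0.0005777 , -0.00038235]), 'joint_efforts': array([ 3.02935159e-04, -4.93578672e+01, -3.81958215e-01, -3.14336729e+01,
        1.32258120e-02,  1.15924436e-02,  1.97559132e-05]), 'eef_pos': array([ 0.17059687, -0.62680189,  0.30279509]), 'ee_rot': array([-2.49534804,  1.90681116,  0.00252047]), 'force': array([0.47984236, 0.11891158, 0.36436895]), 'wrist_torque': array([-0.03791772, -0.01294076,  0.00529329]), 'width': 0.08559512912983945}
0.0539
scene [[474.11543125   0.         262.5158356 ]
 [  0.         474.11543125 192.27533535]
 [  0.           0.           1.        ]] [-0.12881621  0.          0.          0.          0.        ] [ 0.76634287 -2.69098878  0.98608582] [0.51810472 0.18727374 1.14914154]
top [[476.33801223   0.         252.56868366]
 [  0.         476.33801223 195.9835428 ]
 [  0.           0.           1.        ]] [-0.14220966  0.          0.          0.          0.        ] [ 2.09314808 -2.15102017  0.17902187] [0.12098739 0.53272316 1.13453358]
```

View pics/scene0.png

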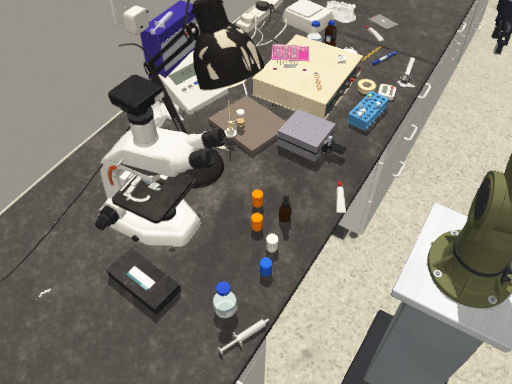

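View pics/top0.png

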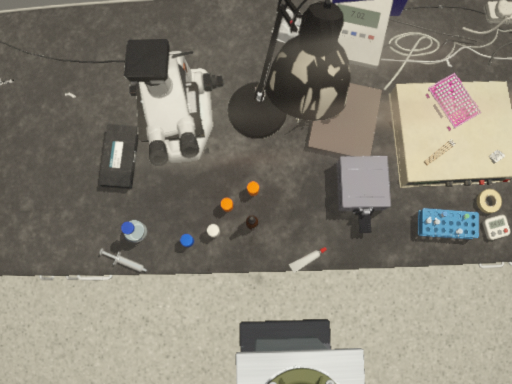

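The only white canister shape is at scene (272,242) / top (213,231). The look-alikes are orange at scene (257,198) and (257,222), and blue at (266,267). The amber dropper is at (285,210) and the reagent bottle at (225,300). The case is at (307,135), with its latch toward the robot. Next I'll look at crops.

```bash
cat > h.py <<'E'
import numpy as np,cv2,pickle
from scipy.spatial.transform import Rotation as R
def load(n):return pickle.load(open(n,"rb"))
def ray(d,uv):
    p=cv2.undistortPoints(np.array(uv,float).reshape(-1,1,2),d["K"],np.array(d["distortion"])).reshape(-1,2)
    Rm=cv2.Rodrigues(np.array(d["rvec"]))[0];c=-Rm.T@np.array(d["tvec"]).ravel()
    return c,np.c_[p,np.ones(len(p))]@Rm
def plane(d,uv,z):
    c,r=ray(d,uv);return c+r*((z-c[2])/r[:,2])[:,None]
def tri(d1,u1,d2,u2):
    c1,r1=ray(d1,u1);c2,r2=ray(d2,u2);o=[]
    for a,b in zip(r1,r2):
        t=np.linalg.lstsq(np.c_[a,-b],c2-c1,rcond=None)[0];p,q=c1+a*t[0],c2+b*t[1];o.append([*((p+q)/2),np.linalg.norm(p-q)])
    return np.array(o)
def proj(d,P):return cv2.projectPoints(np.array(P,float).reshape(-1,1,3),np.array(d["rvec"]),np.array(d["tvec"]),d["K"],np.array(d["distortion"]))[0].reshape(-1,2)
def crop(d,x0,y0,w,h,s,fn,pts=()):
    im=cv2.resize(np.ascontiguousarray(d["pixels"][y0:y0+h,x0:x0+w,::-1]),None,fx=s,fy=s,interpolation=cv2.INTER_CUBIC)
    for p in pts: cv2.circle(im,(int((p[0]+.5-x0)*s),int((p[1]+.5-y0)*s)),2,(0,0,255),-1)
    cv2.imwrite(fn,im)
E
python3 - <<'E'
from h import *
s,t=load("scene0.pkl"),load("top0.pkl")
crop(s,265,100,95,75,8,"pics/c1.png");crop(t,325,145,75,95,6,"pics/c2.png")
a=cv2.imread("pics/c1.png")
crop(s,205,180,100,150,4,"pics/c3.png");crop(t,110,170,160,100,5,"pics/c4.png")
E
```

```text
(no output)
```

View pics/c1.png

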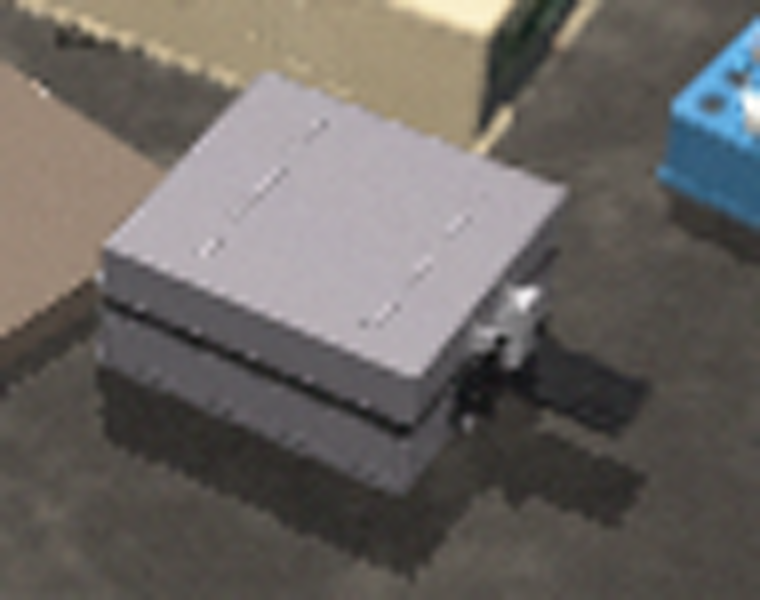

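View pics/c2.png

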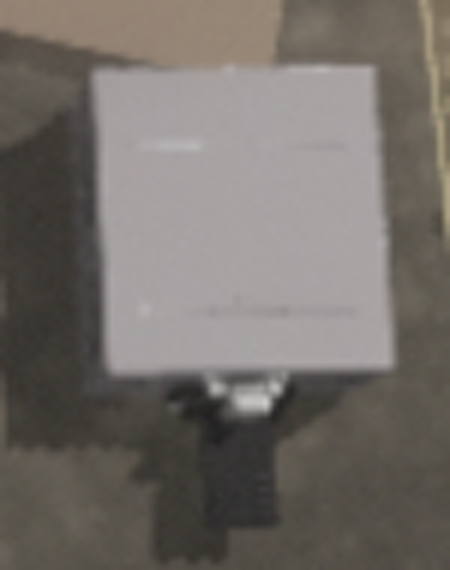

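View pics/c3.png

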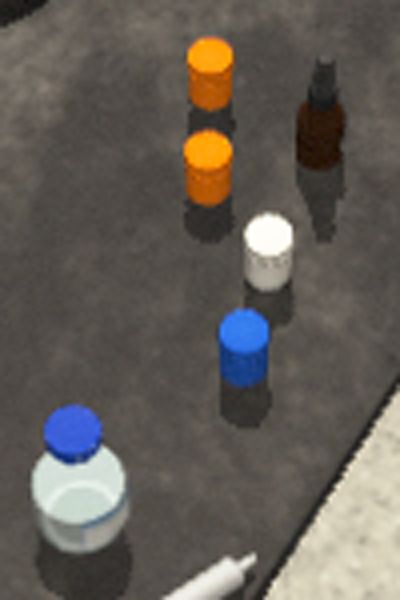

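View pics/c4.png

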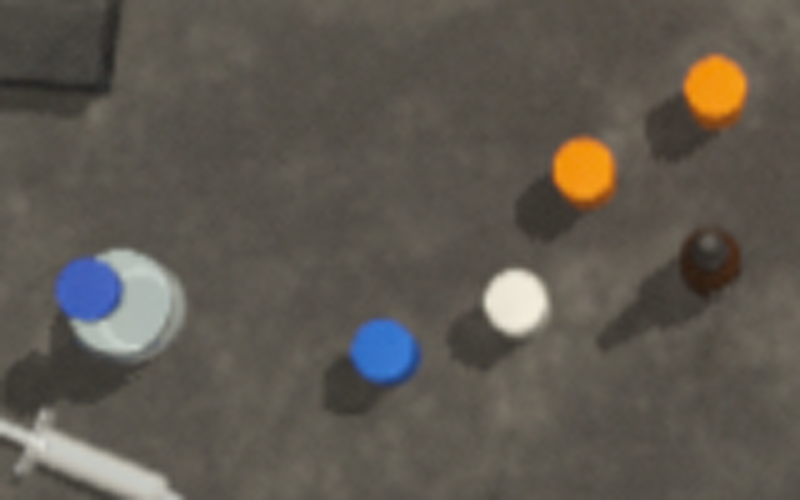

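Run:
```python
from h import *
np.set_printoptions(precision=4,suppress=True)
s,t=load("scene0.pkl"),load("top0.pkl")
S=np.array([[418,377],[567,188],[270,70],[104,247]])/8-.5+[265,100]
T=np.array([[106,374],[395,370],[376,68],[92,68]])/6-.5+[325,145]
P=tri(s,S,t,T);print("lid FL FR BR BL",P)
q=plane(t,T,.058);print(q);q2=plane(s,S,.058);print(q2)
for Q in(P[:,:3],q,q2):
    ctr=Q[:,:2].mean(0);ax=Q[2:,:2].mean(0)-Q[:2,:2].mean(0);ay=(Q[0]+Q[3]-Q[1]-Q[2])[:2]/2
    print(ctr,np.linalg.norm(ax),np.linalg.norm(ay),np.degrees([np.arctan2(ax[1],ax[0]),np.arctan2(-ay[0],ay[1])]))
pT=np.array([[204,522],[276,524]])/6-.5+[325,145];pS=np.array([[622,432],[648,385]])/8-.5+[265,100]
print("pad front",tri(s,pS,t,pT),plane(t,pT,.028))
# jar cap top by mask
c=[]
for d,(x0,y0,w,h) in((s,(258,230,28,24)),(t,(200,220,26,24))):
    g=d["pixels"][y0:y0+h,x0:x0+w].astype(int);m=((g.min(2)>120)).astype(np.uint8)
    M=cv2.moments(m,True);print(M["m00"],M["m10"]/M["m00"]+x0,M["m01"]/M["m00"]+y0)
    c.append((M["m10"]/M["m00"]+x0,M["m01"]/M["m00"]+y0))
js=np.array([[268.5,238.5]])/1; jS=np.array([[269,237]])/4-.5+[205,180];jT=np.array([[516,302]])/5-.5+[110,170]
print("jar",tri(s,jS,t,jT),plane(s,jS,.04),plane(t,jT,.04))
for n,a,b,z in(("blue",(244,334),(385,352),.04),("or1",(208,152),(585,172),.04),("or2",(210,58),(716,90),.04),("drop",(323,65),(710,245),.097),("bot",(73,434),(90,289),.1)):
    A=np.array([a])/4-.5+[205,180];B=np.array([b])/5-.5+[110,170]
    print(n,tri(s,A,t,B),plane(t,B,z))
```

```text
lid FL FR BR BL [[ 0.4998 -0.113   0.0606  0.0011]
 [ 0.4987 -0.2335  0.0592  0.0001]
 [ 0.6271 -0.2371  0.0554  0.0021]
 [ 0.6298 -0.116   0.0562  0.002 ]]
[[ 0.5007 -0.1133  0.058 ]
 [ 0.4988 -0.2339  0.058 ]
 [ 0.6275 -0.2361  0.058 ]
 [ 0.6303 -0.1154  0.058 ]]
[[ 0.5003 -0.1156  0.058 ]
 [ 0.4992 -0.2349  0.058 ]
 [ 0.6246 -0.2344  0.058 ]
 [ 0.6278 -0.1144  0.058 ]]
[ 0.5638 -0.1749] 0.1292668304100544 0.12083690878854657 [-1.4638 -0.9186]
[ 0.5643 -0.1747] 0.12913292973799465 0.12065464445128538 [-0.9492 -1.1386]
[ 0.563  -0.1748] 0.12651601206621976 0.1196563755698776 [ 0.3934 -1.025 ]
pad front [[ 0.4387 -0.1568  0.0297  0.0055]
 [ 0.4395 -0.1873  0.0269  0.0008]] [[ 0.4416 -0.1565  0.028 ]
 [ 0.4397 -0.1869  0.028 ]]
186.0 271.747311827957 241.86021505376345
138.0 212.95652173913044 230.0144927536232
jar [[0.4549 0.2077 0.0363 0.0007]] [[0.4534 0.2099 0.04  ]] [[0.4548 0.2075 0.04  ]]
blue [[0.4322 0.2737 0.0346 0.0001]] [[0.4316 0.2729 0.04  ]]
or1 [[0.5201 0.1725 0.0366 0.0007]] [[0.5192 0.1721 0.04  ]]
or2 [[0.5602 0.1057 0.0359 0.0007]] [[0.559  0.1056 0.04  ]]
drop [[0.4748 0.1102 0.088  0.001 ]] [[0.4731 0.1099 0.097 ]]
bot [[0.4595 0.407  0.094  0.0011]] [[0.4593 0.4056 0.1   ]]
```

```bash
cat >> h.py <<'E'
C0=np.array([.564,-.1748,0]);YAW=np.radians(-1.0)
Rc=R.from_euler('z',YAW).as_matrix()
def case(x,y,z):return C0+Rc@np.array([x,y,z])/1000
def plan(tgt,jaw=None):
    "tgt TCP world; jaw=world angle deg of tool x (mod 180)"
    from rig import telemetry
    st=telemetry.get_state();M=R.from_rotvec(st["ee_rot"]).as_matrix()
    d=M.T@(np.array(tgt)-st["eef_pos"])/.04
    a=np.degrees(np.arctan2(M[1,0],M[0,0]))
    print("t",round(st["time_s"],2),"pos",st["eef_pos"].round(4),"jaw",a.round(1),"z",M[:,2].round(3),"F",st["force"].round(2),"w",round(st["width"],4),"q7",st["qpos"][6].round(2))
    print("units",d.round(3),end=" ")
    if jaw is not None:
        e=(jaw-a+90)%180-90   # world +ccw
        print("turn",round(-e/8,3),"rows",round(abs(e)/10.7,1),end=" ")
    print("rows",round(np.linalg.norm(d)*40/62.5,1))
E
python3 - <<'E'
from h import *
np.set_printoptions(precision=4,suppress=True)
s,t=load("scene0.pkl"),load("top0.pkl")
p=case(-112,0,28);print(p,case(-28,0,8))
plan(p+[0,0,.073+.06],89)
# lamp head rim: rightmost tip in scene/top; box corner
print(tri(s,[[262,62],[195,55]],t,[[349,85],[271,95]]))
print(proj(t,[[.66,-.18,.2],[.66,-.18,.35],[.70,-.18,.2]]))
E
```

```text
[ 0.452  -0.1728  0.028 ] [ 0.536  -0.1743  0.008 ]
t 0.1 pos [ 0.1707 -0.6268  0.3029] jaw -74.8 z [-0.001  0.002 -1.   ] F [ 0.35  0.24 -0.24] w 0.0857 q7 -0.06
units [-9.095 -9.77   3.563] turn 2.03 rows 1.5 rows 8.8
[[ 0.7034 -0.1093  0.2791  0.0425]
 [ 0.6992  0.0798  0.3846  0.0731]]
[[377.8558 125.91  ]
 [396.2995 101.211 ]
 [376.3615 109.0912]]
```

>>> {"op": "servo_tool", "data": {"translation": [[-1.0, -1.1, 0], [-2, -2.2, 0], [-3, -3.25, 0], [-4, -4.3, 0], [-5, -5.4, 0]], "turn": [0.5, 1.0, 1.5, 2.0, 2.03], "gripper": 1}}

```text
time_s: 0.72
eef_pos: [0.3271, -0.3756, 0.3036]
ee_rot: [2.201, -2.242, -0.0]
force: [0.5, 0.7, -0.4]
width: 0.0003
```

Run:
```python
from h import *
p=case(-112,0,28);plan(p+[0,0,.073+.04],89)
```

```text
t 0.72 pos [ 0.3271 -0.3756  0.3036] jaw -91.1 z [-0. -0. -1.] F [ 0.51  0.68 -0.44] w 0.0003 q7 -0.79
units [-5.127 -3.028  4.065] turn -0.008 rows 0.0 rows 4.6
```

>>> {"op": "servo_tool", "data": {"translation": [[-1.3, -0.8, 0.2], [-2.5, -1.5, 0.8], [-3.7, -2.2, 1.6], [-4.6, -2.75, 2.5], [-5.12, -3.03, 3.4]], "turn": [0, 0, 0, 0, 0]}}

```text
time_s: 1.35
eef_pos: [0.4523, -0.1723, 0.1669]
ee_rot: [-2.205, 2.237, -0.001]
force: [0.2, -0.1, -0.0]
width: -0.0004
```

Run:
```python
from h import *
p=case(-113,0,28);plan(p+[0,0,.073+.01],89)
from rig import cams
for n in("scene","top"):
    d=cams.snapshot(n);pickle.dump(d,open(n+"1.pkl","wb"))
    if n=="scene":crop(d,250,50,140,120,5,"pics/a1.png")
    else:crop(d,300,120,120,130,4,"pics/a2.png")
```

```text
t 1.35 pos [ 0.4523 -0.1723  0.1669] jaw -90.8 z [ 0.001  0.    -1.   ] F [ 0.17 -0.06 -0.01] w -0.0004 q7 -1.33
units [0.015 0.033 1.397] turn 0.023 rows 0.0 rows 0.9
```

View pics/a1.png

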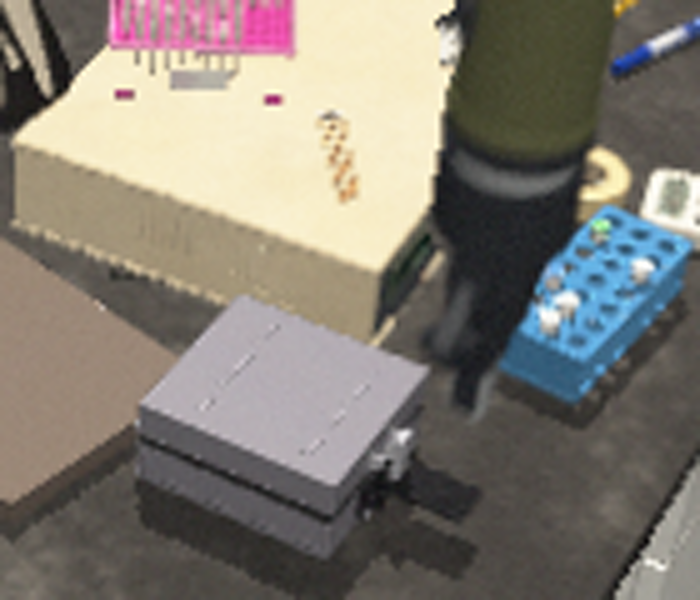

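View pics/a2.png

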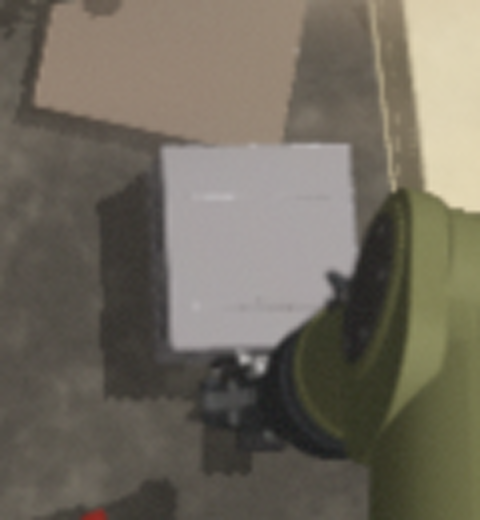

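The pad sits right under the closed fingers: scene fingertip at about (344,132), pad at about (336,150). I'll descend in small steps.

>>> {"op": "servo_tool", "data": {"translation": [[0.015, 0.03, 0.7], [0.015, 0.03, 1.2], [0.015, 0.03, 1.5], [0.015, 0.03, 1.6], [0.015, 0.03, 1.6]], "turn": [0, 0, 0, 0, 0]}}

```text
time_s: 2.08
eef_pos: [0.4504, -0.1759, 0.1044]
ee_rot: [-2.201, 2.241, -0.001]
force: [0.5, -0.5, -0.4]
width: -0.0001
```

>>> {"op": "servo_tool", "data": {"translation": [[0, 0, 0.03], [0, 0, 0.06], [0, 0, 0.08], [0, 0, 0.1], [0, 0, 0.1]], "turn": [0, 0, 0, 0, 0]}}

```text
time_s: 2.7
eef_pos: [0.4503, -0.1756, 0.1]
ee_rot: [2.202, -2.241, 0.001]
force: [0.4, -0.8, 1.8]
width: 0.0
```

>>> {"op": "servo_tool", "data": {"translation": [[0, 0, 0.03], [0, 0, 0.06], [0, 0, 0.09], [0, 0, 0.12], [0, 0, 0.12]], "turn": [0, 0, 0, 0, 0]}}

```text
time_s: 3.32
eef_pos: [0.4501, -0.1755, 0.095]
ee_rot: [2.202, -2.241, -0.0]
force: [-0.6, -1.1, 1.8]
width: 0.0001
```

>>> {"op": "servo_tool", "data": {"translation": [[0, 0, 0.02], [0, 0, 0.04], [0, 0, 0.05], [0, 0, 0.05]], "turn": [0, 0, 0, 0]}}

```text
time_s: 3.82
eef_pos: [0.4501, -0.1755, 0.0931]
ee_rot: [2.202, -2.241, 0.0]
force: [-1.1, -0.9, 2.1]
width: 0.0002
```

Run:
```python
from h import *
plan([.45,-.17,.09])
from rig import cams
for n in("scene",):
    d=cams.snapshot(n);pickle.dump(d,open(n+"2.pkl","wb"))
    crop(d,250,50,140,120,5,"pics/b1.png")
```

```text
t 3.83 pos [ 0.4501 -0.1755  0.0931] jaw -91.0 z [-0. -0. -1.] F [-1.12 -0.89  2.12] w 0.0002 q7 -1.38
units [-0.137  0.006  0.077] rows 0.1
```

View pics/b1.png

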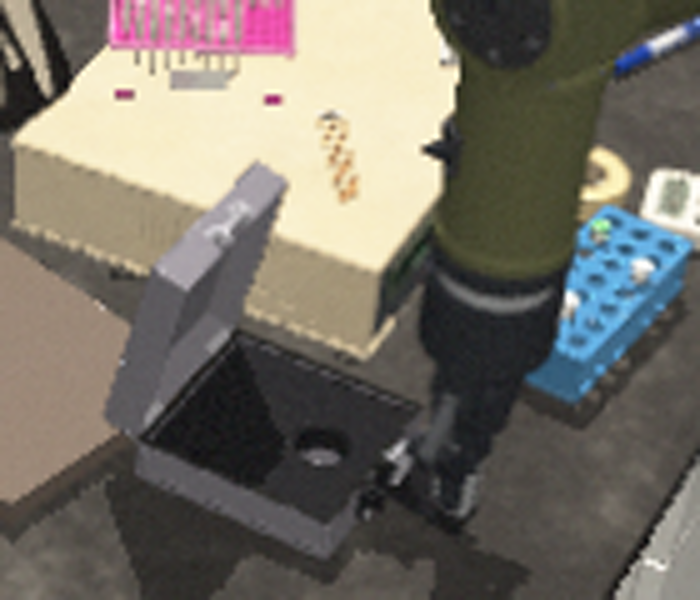

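The lid has popped fully open and the nest is visible at crop (320,448), which is scene (314,139). I'll rise and head for the jar.

>>> {"op": "servo_tool", "data": {"translation": [[0, 0, -0.6], [0, 0, -1.8], [0, 0, -3.0], [0, 0, -3.9], [0, 0, -3.9]], "turn": [0, 0, 0, 0, 0]}}

```text
time_s: 4.5
eef_pos: [0.4519, -0.1755, 0.252]
ee_rot: [-2.201, 2.239, -0.009]
force: [-0.5, 0.7, -0.4]
width: 0.0002
```

Run:
```python
from h import *
plan([.4545,.208,.25],40)
from rig import cams
for n in("scene","top"):
    d=cams.snapshot(n);pickle.dump(d,open(n+"3.pkl","wb"))
crop(load("scene3.pkl"),250,70,100,100,7,"pics/d1.png");crop(load("top3.pkl"),320,140,80,90,6,"pics/d2.png")
```

```text
t 4.5 pos [ 0.4519 -0.1755  0.252 ] jaw -91.0 z [ 0.006 -0.003 -1.   ] F [-0.5   0.74 -0.41] w 0.0002 q7 -1.28
units [-9.588  0.102  0.025] turn 6.126 rows 4.6 rows 6.1
```

View pics/d1.png

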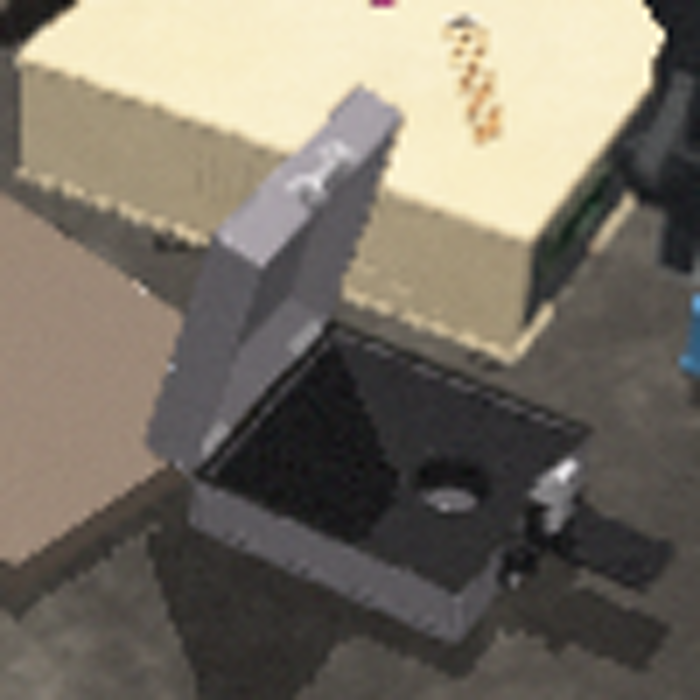

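View pics/d2.png

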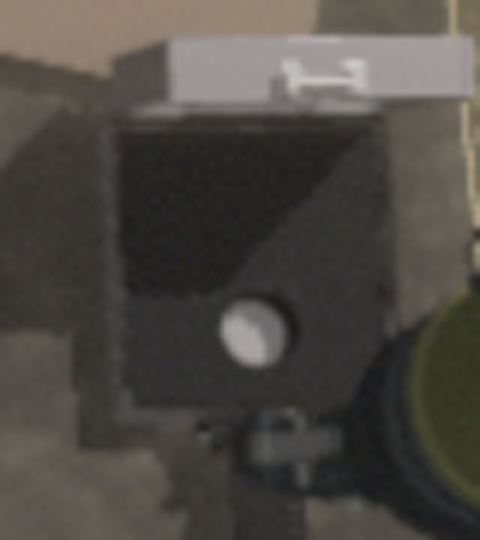

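Run:
```python
from h import *
np.set_printoptions(precision=4,suppress=True)
s,t=load("scene3.pkl"),load("top3.pkl")
S=np.array([[450,486]])/7-.5+[250,70];T=np.array([[259,331]])/6-.5+[320,140]
print(tri(s,S,t,T),plane(s,S,.026),plane(t,T,.026),case(-28,0,26))
# expected mouth circle overlay
a=np.linspace(0,2*np.pi,17)
P=[case(-28+15.25*np.cos(k),15.25*np.sin(k),26) for k in a]
crop(s,250,70,100,100,7,"pics/d1o.png",proj(s,P));crop(t,320,140,80,90,6,"pics/d2o.png",proj(t,P))
A=cv2.imread("pics/d1o.png")[350:560,300:600];B=cv2.imread("pics/d2o.png")[240:420,150:400]
A=cv2.resize(A,(400,280));B=cv2.resize(B,(390,280));cv2.imwrite("pics/do.png",np.hstack([A,B]))
```

```text
[[ 0.5362 -0.1744  0.0223  0.0004]] [[ 0.5349 -0.1707  0.026 ]] [[ 0.5354 -0.1736  0.026 ]] [ 0.536  -0.1743  0.026 ]
```

View pics/do.png

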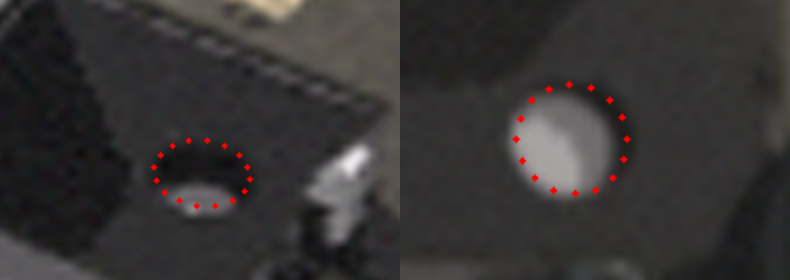

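>>> {"op": "servo_tool", "data": {"translation": [[-1.5, 0, 0], [-3.0, 0, 0], [-4.5, 0.05, 0], [-6, 0.1, 0], [-7.5, 0.1, 0]], "turn": [1.2, 2.4, 3.6, 4.8, 6.0], "gripper": -0.2, "newtons": 20}}

```text
time_s: 5.22
eef_pos: [0.4486, 0.0996, 0.2474]
ee_rot: [1.207, -2.898, -0.002]
force: [0.1, 0.1, 0.5]
width: 0.0511
```

Run:
```python
from h import *
plan([.4545,.208,.20],40)
```

```text
t 5.22 pos [0.4486 0.0996 0.2474] jaw -134.8 z [-0.003  0.    -1.   ] F [0.14 0.07 0.5 ] w 0.0511 q7 -2.59
units [-2.029  1.802  1.185] turn 0.651 rows 0.5 rows 1.9
```

The top-view overlay of the expected nest fits within about 1 mm. q7 is near its limit, so I'll use jaw angle ≈ -105°. With a 51 mm opening the fingers stay 42 mm from the jar axis or closer, and the nearest neighbour surface is 54 mm away.

>>> {"op": "servo_tool", "data": {"translation": [[-0.6, 0.5, 0], [-1.2, 1.1, 0.2], [-2.03, 1.8, 0.5], [-2.03, 1.8, 1.0], [-2.03, 1.8, 1.2]], "turn": [-1, -2, -3, -3.75, -3.75]}}

```text
time_s: 5.85
eef_pos: [0.4556, 0.2024, 0.1983]
ee_rot: [1.91, -2.489, -0.004]
force: [0.2, -0.6, -0.8]
width: 0.0511
```

Run:
```python
from h import *
plan([.4545,.208,.15],75)
from rig import cams
for n in("scene","top"):
    d=cams.snapshot(n);pickle.dump(d,open(n+"4.pkl","wb"))
crop(load("scene4.pkl"),210,160,100,120,5,"pics/e1.png")
crop(load("top4.pkl"),160,180,120,90,5,"pics/e2.png")
```

```text
t 5.85 pos [0.4556 0.2024 0.1983] jaw -105.0 z [-0.005 -0.001 -1.   ] F [ 0.22 -0.58 -0.77] w 0.0511 q7 -2.49
units [-0.13   0.056  1.208] turn -0.002 rows 0.0 rows 0.8
```

View pics/e1.png

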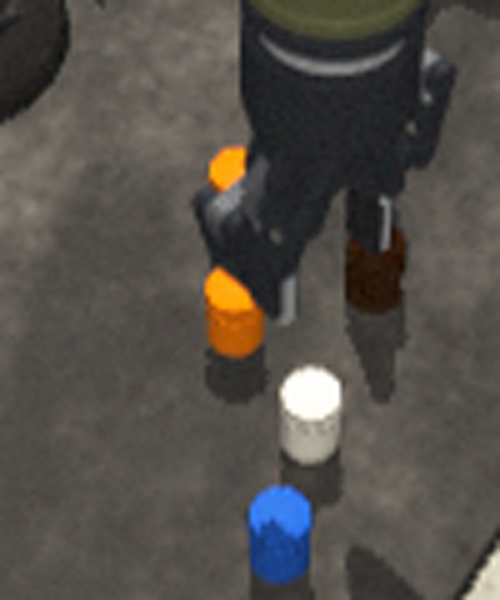

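View pics/e2.png

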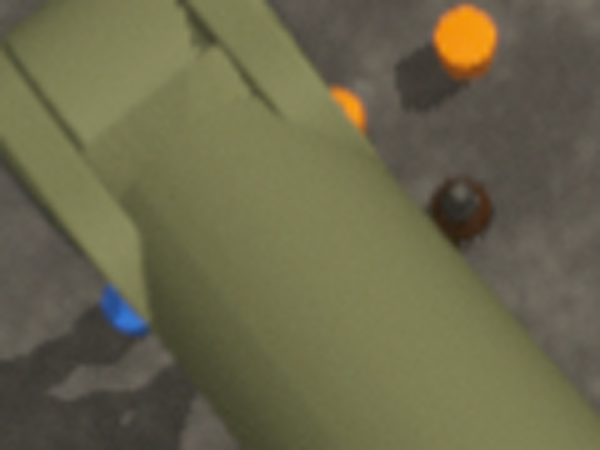

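Run:
```python
from h import *
s=load("scene4.pkl")
u=np.array([np.cos(np.radians(75)),np.sin(np.radians(75))])
for sg in(1,-1):
  for L in(.063,.068,.073):
    q=np.array([.4556,.2024])+sg*u*.0255
    print(sg,L,((proj(s,[[*q,.1983-L]])[0]+.5-[210,160])*5).round(0))
```

```text
1 0.063 [281. 295.]
1 0.068 [281. 301.]
1 0.073 [281. 308.]
-1 0.063 [361. 235.]
-1 0.068 [360. 241.]
-1 0.073 [360. 248.]
```

>>> {"op": "servo_tool", "data": {"translation": [[-0.05, 0.03, 0.5], [-0.05, 0.03, 1.0], [-0.05, 0.03, 1.2], [-0.05, 0.03, 1.2]], "turn": [0, 0, 0, 0]}}

```text
time_s: 6.45
eef_pos: [0.4561, 0.2045, 0.152]
ee_rot: [1.91, -2.492, -0.0]
force: [-0.1, -0.4, 0.2]
width: 0.0512
```

Run:
```python
from h import *
plan([.4547,.2077,.097],75)
```

```text
t 6.45 pos [0.4561 0.2045 0.152 ] jaw -105.0 z [-0.002 -0.001 -1.   ] F [-0.11 -0.39  0.19] w 0.0512 q7 -2.56
units [-0.071  0.052  1.375] turn -0.005 rows 0.0 rows 0.9
```

>>> {"op": "servo_tool", "data": {"translation": [[-0.07, 0.05, 0.4], [-0.07, 0.05, 0.8], [-0.07, 0.05, 1.2], [-0.07, 0.05, 1.38], [-0.07, 0.05, 1.38]], "turn": [0, 0, 0, 0, 0]}}

```text
time_s: 7.08
eef_pos: [0.455, 0.2078, 0.0969]
ee_rot: [1.911, -2.491, 0.0]
force: [-0.5, -0.4, 0.6]
width: 0.0511
```

Run:
```python
from h import *
plan([.4547,.2077,.097],75)
from rig import cams
for n in("scene","top"):
    d=cams.snapshot(n);pickle.dump(d,open(n+"5.pkl","wb"))
crop(load("scene5.pkl"),210,160,100,120,5,"pics/f1.png")
```

```text
t 7.08 pos [0.455  0.2078 0.0969] jaw -105.0 z [-0.001 -0.001 -1.   ] F [-0.45 -0.43  0.58] w 0.0511 q7 -2.64
units [ 0.004  0.005 -0.001] turn -0.003 rows 0.0 rows 0.0
```

View pics/f1.png

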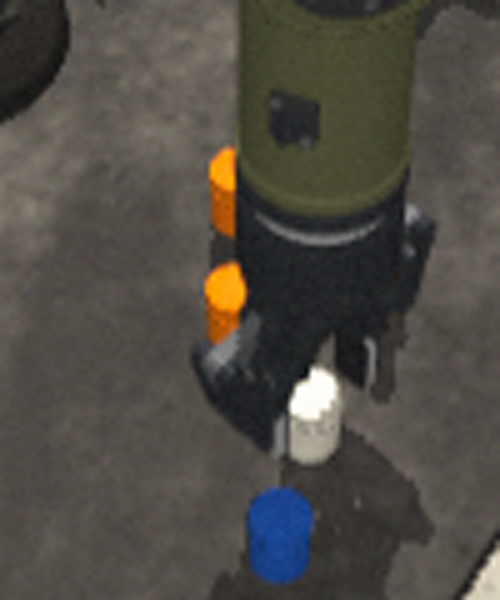

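Run:
```python
from h import *
s=load("scene5.pkl")
u=np.array([np.cos(np.radians(75)),np.sin(np.radians(75))]);v=np.array([u[1],-u[0]])
for sg in(1,-1):
  for z in(.013,.018,.023,.03):
   print(sg,z,*[((proj(s,[[*(np.array([.455,.2078])+sg*u*r+v*w),z]])[0]+.5-[210,160])*5).round(0) for r in(.0255,.033) for w in(-.011,.011)])
```

```text
1 0.013 [287. 466.] [256. 439.] [276. 475.] [245. 447.]
1 0.018 [288. 460.] [257. 433.] [276. 469.] [245. 442.]
1 0.023 [288. 455.] [257. 427.] [277. 464.] [245. 436.]
1 0.03 [288. 447.] [257. 419.] [277. 456.] [246. 428.]
-1 0.013 [361. 407.] [330. 381.] [372. 399.] [341. 372.]
-1 0.018 [362. 401.] [331. 375.] [372. 393.] [341. 366.]
-1 0.023 [362. 396.] [331. 369.] [373. 387.] [342. 361.]
-1 0.03 [363. 388.] [331. 361.] [373. 379.] [342. 353.]
```

>>> {"op": "servo_tool", "data": {"translation": [[0, 0, -0.08], [0, 0, -0.08], [0, 0, -0.08], [0, 0, -0.08], [0, 0, -0.08]], "turn": [0, 0, 0, 0, 0], "gripper": 0.6, "newtons": 20}}

```text
time_s: 7.8
eef_pos: [0.4559, 0.208, 0.1017]
ee_rot: [-1.911, 2.493, -0.003]
force: [-1.1, -0.4, 6.1]
width: 0.0294
```

>>> {"op": "servo_tool", "data": {"translation": [[0, 0, 0], [0, 0, 0], [0, 0, -0.3], [0, 0, -0.8], [0, 0, -0.8]], "turn": [0, 0, 0, 0, 0]}}

```text
time_s: 8.43
eef_pos: [0.4566, 0.2084, 0.1349]
ee_rot: [-1.909, 2.491, -0.004]
force: [-0.2, -0.3, -0.4]
width: 0.0292
```

Run:
```python
from h import *
plan([.4547,.2077,.25],75)
from rig import cams
for n in("scene","top"):
    d=cams.snapshot(n);pickle.dump(d,open(n+"6.pkl","wb"))
crop(load("scene6.pkl"),210,160,100,120,5,"pics/g1.png")
```

```text
t 8.43 pos [0.4566 0.2084 0.1349] jaw -105.1 z [ 0.004 -0.    -1.   ] F [-0.23 -0.33 -0.37] w 0.0292 q7 -2.59
units [ 0.027  0.031 -2.878] turn -0.008 rows 0.0 rows 1.8
```

View pics/g1.png

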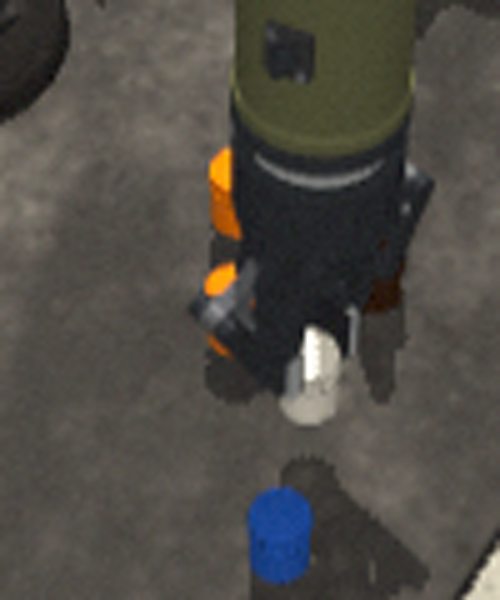

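>>> {"op": "servo_tool", "data": {"translation": [[0, 0, -0.5], [0, 0, -1.3], [0, 0, -2.2], [0, 0, -2.9], [0, 0, -2.9]], "turn": [0, 0, 0, 0, 0]}}

```text
time_s: 9.15
eef_pos: [0.4564, 0.2088, 0.2515]
ee_rot: [-1.91, 2.49, -0.005]
force: [0.1, -0.2, 0.1]
width: 0.0291
```

Run:
```python
from h import *
plan(case(-28,0,0)+[0,0,.25],90)
from rig import cams
for n in("scene","top"):
    d=cams.snapshot(n);pickle.dump(d,open(n+"6.pkl","wb"))
crop(load("scene6.pkl"),235,160,60,60,11,"pics/g2.png")
```

```text
t 9.15 pos [0.4564 0.2088 0.2515] jaw -105.0 z [ 0.005 -0.    -1.   ] F [ 0.13 -0.21  0.1 ] w 0.0291 q7 -2.43
units [ 8.733 -4.408  0.051] turn -1.88 rows 1.4 rows 6.3
```

View pics/g2.png

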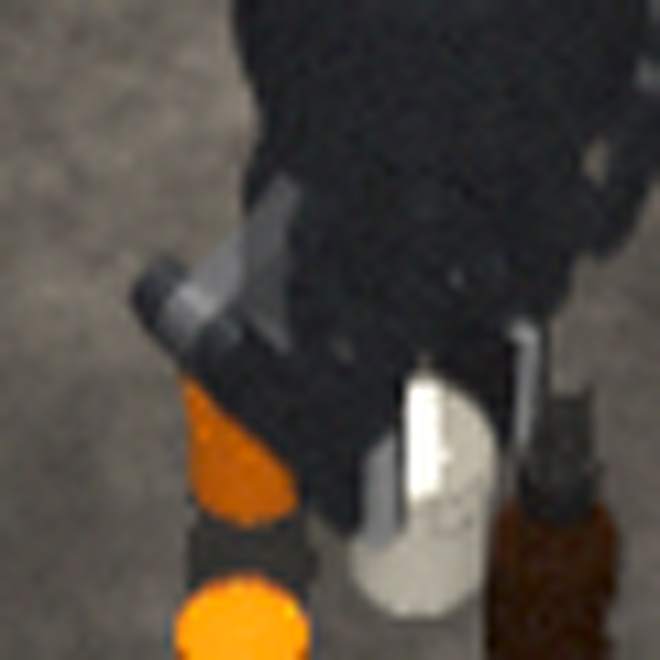

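```bash
cat >> h.py <<'E'
def jaroverlay(d,x,y,zb,x0,y0,w,h,s,fn):
    a=np.linspace(0,2*np.pi,25)[:-1];P=[]
    for r,z in((.014,0),(.0155,.028),(.0155,.04)):
        P+=[[x+r*np.cos(k),y+r*np.sin(k),zb+z] for k in a]
    crop(d,x0,y0,w,h,s,fn,proj(d,P))
E
python3 - <<'E'
from h import *
d=load("scene6.pkl")
jaroverlay(d,.4564,.2088,.2515-.0985,235,160,60,60,11,"pics/g3.png")
E
```

```text
(no output)
```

View pics/g3.png

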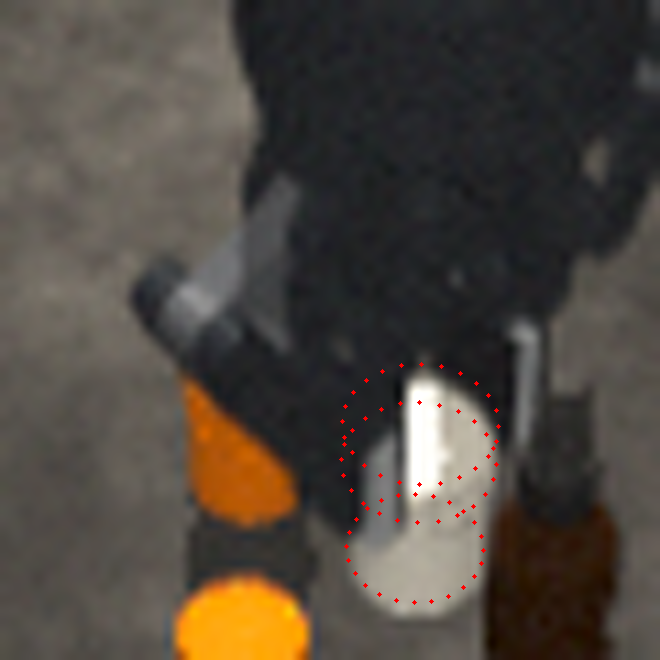

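>>> {"op": "servo_tool", "data": {"translation": [[1.2, -0.6, 0], [2.5, -1.25, 0], [3.8, -1.9, 0], [5.1, -2.55, 0], [6.4, -3.2, 0]], "turn": [-0.4, -0.8, -1.2, -1.6, -1.88]}}

```text
time_s: 9.88
eef_pos: [0.5119, -0.0743, 0.248]
ee_rot: [2.222, -2.218, -0.001]
force: [1.0, -0.0, -0.4]
width: 0.0291
```

Run:
```python
from h import *
plan([.536,-.174,.20],89)
```

```text
t 9.88 pos [ 0.5119 -0.0743  0.248 ] jaw -89.9 z [-0.002 -0.001 -1.   ] F [ 0.99 -0.02 -0.43] w 0.0291 q7 -1.6
units [ 2.493 -0.6    1.2  ] turn 0.136 rows 0.1 rows 1.8
```

>>> {"op": "servo_tool", "data": {"translation": [[0.8, -0.2, 0], [1.6, -0.4, 0.1], [2.2, -0.6, 0.5], [2.45, -0.6, 1.0], [2.45, -0.6, 1.2]], "turn": [0, 0, 0, 0, 0]}}

```text
time_s: 10.5
eef_pos: [0.5353, -0.1697, 0.1988]
ee_rot: [2.221, -2.22, -0.005]
force: [0.8, 0.6, 0.5]
width: 0.0289
```

>>> {"op": "servo_tool", "data": {"translation": [[0, 0, 0], [0, 0, 0]], "turn": [0, 0]}}

```text
time_s: 10.75
eef_pos: [0.5368, -0.1693, 0.2018]
ee_rot: [2.223, -2.219, 0.002]
force: [-0.2, -0.3, 0.6]
width: 0.0295
```

Run:
```python
from h import *
plan([.536,-.174,.15],89)
from rig import cams,telemetry
for n in("scene","top"):
    d=cams.snapshot(n);pickle.dump(d,open(n+"7.pkl","wb"))
p=telemetry.get_state()["eef_pos"]
jaroverlay(load("scene7.pkl"),p[0],p[1],p[2]-.1017,275,85,75,75,10,"pics/i1.png")
jaroverlay(load("top7.pkl"),p[0],p[1],p[2]-.1017,320,140,80,90,6,"pics/i2.png")
```

```text
t 10.75 pos [ 0.5368 -0.1693  0.2018] jaw -89.9 z [ 0.001 -0.001 -1.   ] F [-0.16 -0.27  0.62] w 0.0295 q7 -1.53
units [0.116 0.022 1.295] turn 0.138 rows 0.1 rows 0.8
```

View pics/i1.png

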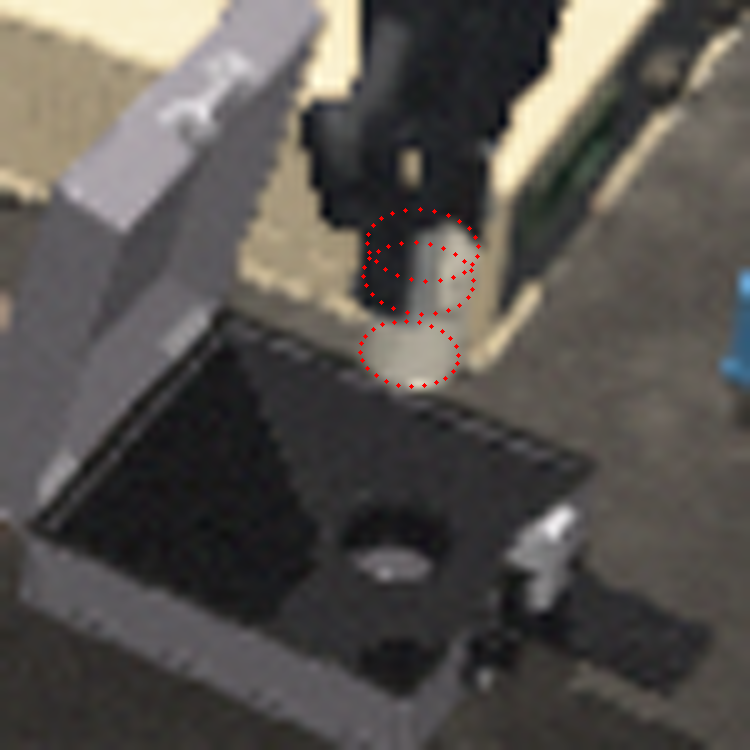

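View pics/i2.png

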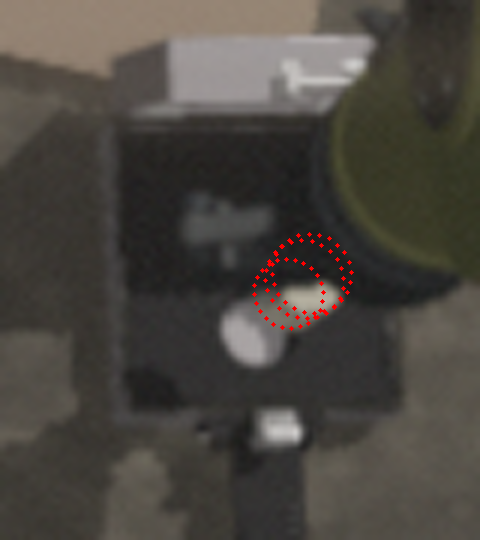

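Run:
```python
from h import *
np.set_printoptions(precision=4,suppress=True)
d=load("scene7.pkl");s0=lambda p:((p+.5-[275,85])*10).round(0)
print("hole nominal",s0(proj(d,[[.536,-.1743,.026]])),"jar nominal",s0(proj(d,[[.5368,-.1693,.1001],[.5368,-.1693,.0981]])))
p=proj(d,[[.5368,-.1693,.1001]])[0]
for k in([.002,0,0],[0,.002,0],[0,0,.002]):print(k,(proj(d,[np.array([.5368,-.1693,.1001])+k])[0]-p)*10)
# dark hole mask contour
g=cv2.cvtColor(cv2.imread("pics/i1.png"),cv2.COLOR_BGR2GRAY)
```

```text
hole nominal [[395. 536.]] jar nominal [[409. 355.]
 [408. 361.]]
[0.002, 0, 0] [-6.2389 -2.5208]
[0, 0.002, 0] [-3.2153  3.9275]
[0, 0, 0.002] [ 0.6657 -5.3172]
```

>>> {"op": "servo_tool", "data": {"translation": [[0.12, -0.015, 0.3], [0.12, -0.015, 0.8], [0.12, -0.015, 1.3], [0.12, -0.015, 1.65], [0.12, -0.015, 1.65]], "turn": [0, 0, 0, 0, 0]}}

```text
time_s: 11.48
eef_pos: [0.5362, -0.175, 0.1333]
ee_rot: [2.221, -2.22, -0.004]
force: [0.2, 0.5, -0.4]
width: 0.0291
```

>>> {"op": "servo_tool", "data": {"translation": [[0, 0, 0], [0, 0, 0]], "turn": [0, 0]}}

```text
time_s: 11.72
eef_pos: [0.5376, -0.1755, 0.1359]
ee_rot: [2.221, -2.221, 0.003]
force: [0.1, 0.0, -1.0]
width: 0.029
```

Run:
```python
from h import *
plan([.5374,-.1742,.1097],89)
from rig import cams,telemetry
for n in("scene","top"):
    d=cams.snapshot(n);pickle.dump(d,open(n+"8.pkl","wb"))
p=telemetry.get_state()["eef_pos"]
jaroverlay(load("scene8.pkl"),p[0]-.0014,p[1],p[2]-.1017,275,85,75,75,10,"pics/j1.png")
crop(load("scene8.pkl"),275,85,75,75,10,"pics/j0.png")
crop(load("top8.pkl"),320,140,80,90,6,"pics/j2.png")
a,b=cv2.imread("pics/j0.png")[250:650,200:600],cv2.imread("pics/j1.png")[250:650,200:600]
cv2.imwrite("pics/j3.png",np.hstack([a,b]))
```

```text
t 11.72 pos [ 0.5376 -0.1755  0.1359] jaw -90.0 z [ 0.001 -0.002 -1.   ] F [ 0.06  0.01 -1.04] w 0.029 q7 -1.58
units [-0.034  0.007  0.654] turn 0.124 rows 0.1 rows 0.4
```

View pics/j3.png

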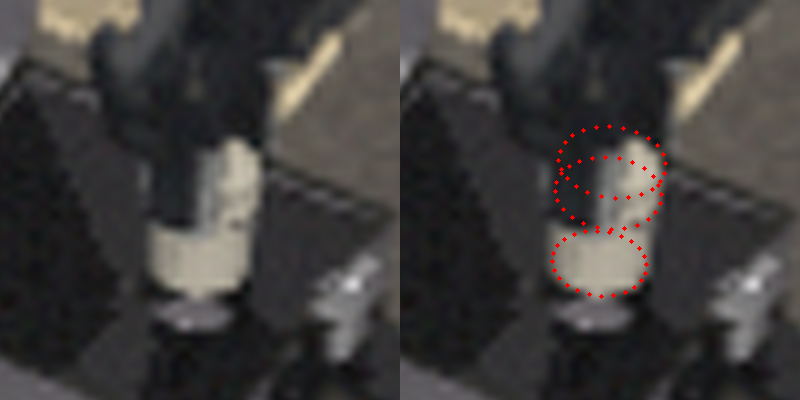

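View pics/j2.png

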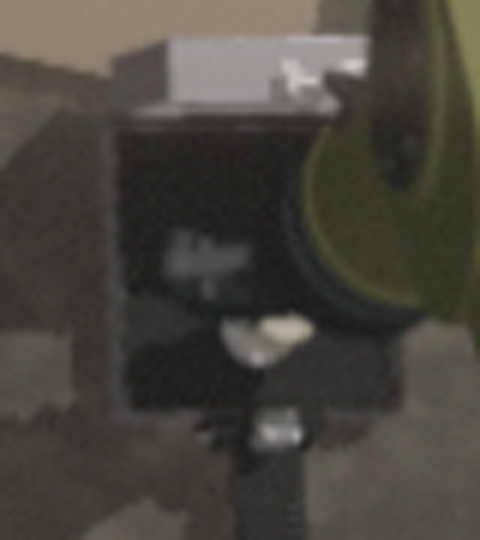

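>>> {"op": "servo_tool", "data": {"translation": [[-0.03, 0.0, 0], [-0.03, 0.0, 0.08], [-0.03, 0.0, 0.16], [-0.03, 0.0, 0.24], [-0.03, 0.0, 0.28]], "turn": [0, 0, 0, 0, 0]}}

```text
time_s: 12.45
eef_pos: [0.5369, -0.1742, 0.1235]
ee_rot: [2.221, -2.221, 0.0]
force: [0.4, 0.9, -0.6]
width: 0.0291
```

>>> {"op": "servo_tool", "data": {"translation": [[0, 0, 0.04], [0, 0, 0.08], [0, 0, 0.12], [0, 0, 0.12]], "turn": [0, 0, 0, 0]}}

```text
time_s: 12.95
eef_pos: [0.537, -0.1742, 0.119]
ee_rot: [2.221, -2.221, 0.001]
force: [0.3, 0.1, -0.3]
width: 0.0291
```

>>> {"op": "servo_tool", "data": {"translation": [[0, 0, 0.04], [0, 0, 0.08], [0, 0, 0.12], [0, 0, 0.16], [0, 0, 0.16]], "turn": [0, 0, 0, 0, 0]}}

```text
time_s: 13.58
eef_pos: [0.537, -0.1742, 0.1125]
ee_rot: [2.221, -2.221, 0.0]
force: [0.2, 0.3, -0.8]
width: 0.0294
```

>>> {"op": "servo_tool", "data": {"translation": [[0, 0, 0.02], [0, 0, 0.04], [0, 0, 0.04]], "turn": [0, 0, 0]}}

```text
time_s: 13.95
eef_pos: [0.537, -0.1742, 0.1111]
ee_rot: [2.221, -2.221, 0.001]
force: [-0.5, -0.1, -0.5]
width: 0.0293
```

>>> {"op": "servo_tool", "data": {"translation": [[0, 0, 0.02], [0, 0, 0.04], [0, 0, 0.04]], "turn": [0, 0, 0]}}

```text
time_s: 14.32
eef_pos: [0.5373, -0.1743, 0.1098]
ee_rot: [2.221, -2.221, 0.002]
force: [-0.4, -0.3, 1.6]
width: 0.0294
```

>>> {"op": "servo_tool", "data": {"translation": [[0, 0, 0.02], [0, 0, 0.04], [0, 0, 0.04]], "turn": [0, 0, 0]}}

```text
time_s: 14.7
eef_pos: [0.5379, -0.1743, 0.1097]
ee_rot: [2.221, -2.221, 0.004]
force: [-3.1, 0.0, 11.8]
width: 0.0288
```

The jar is on the floor: contact came at 0.1098, where I predicted. I'll relieve the load and open partly.

>>> {"op": "servo_tool", "data": {"translation": [[0, 0, -0.05], [0, 0, -0.05]], "turn": [0, 0]}}

```text
time_s: 14.95
eef_pos: [0.537, -0.1743, 0.1098]
ee_rot: [2.221, -2.221, 0.001]
force: [-0.3, 0.0, 2.3]
width: 0.0287
```

>>> {"op": "servo_tool", "data": {"translation": [[0, 0, 0], [0, 0, 0], [0, 0, 0], [0, 0, 0]], "turn": [0, 0, 0, 0], "gripper": -0.1}}

```text
time_s: 15.45
eef_pos: [0.537, -0.1743, 0.1098]
ee_rot: [2.221, -2.221, 0.001]
force: [-0.8, 0.0, -0.6]
width: 0.0471
```

>>> {"op": "servo_tool", "data": {"translation": [[0, 0, -0.3], [0, 0, -0.9], [0, 0, -1.9], [0, 0, -3], [0, 0, -3.6]], "turn": [0, 0, 0, 0, 0]}}

```text
time_s: 16.08
eef_pos: [0.5381, -0.1739, 0.2574]
ee_rot: [-2.222, 2.221, -0.007]
force: [0.2, -0.7, -0.7]
width: 0.047
```

Run:
```python
from h import *
plan(case(-28,0,0)+[0,0,.3],89)
from rig import cams
for n in("scene","top"):
    d=cams.snapshot(n);pickle.dump(d,open(n+"9.pkl","wb"))
jaroverlay(load("scene9.pkl"),*case(-28,0,8),275,85,75,75,10,"pics/k0.png")
crop(load("scene9.pkl"),275,85,75,75,10,"pics/k1.png");crop(load("top9.pkl"),320,120,80,110,5,"pics/k2.png")
a,b=cv2.imread("pics/k0.png")[350:700,200:550],cv2.imread("pics/k1.png")[350:700,200:550]
cv2.imwrite("pics/k3.png",np.hstack([a,b]))
```

```text
t 16.07 pos [ 0.5381 -0.1739  0.2574] jaw -90.0 z [ 0.003 -0.003 -1.   ] F [ 0.22 -0.65 -0.66] w 0.047 q7 -1.49
units [ 0.014  0.048 -1.066] turn 0.128 rows 0.1 rows 0.7
```

View pics/k3.png

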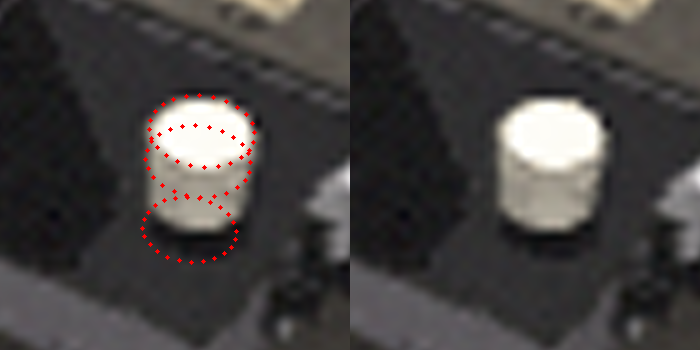

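View pics/k2.png

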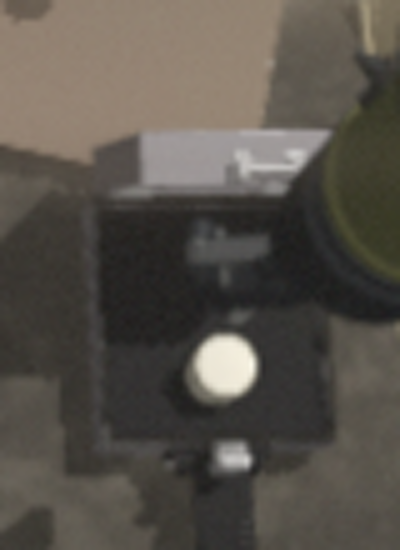

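The jar stands in the nest and its cap top matches z = 48 mm in the overlay. Before going behind the lid I'll check clearance to the lamp.

```bash
python3 - <<'E'
from h import *
np.set_printoptions(precision=3,suppress=True)
s,t=load("scene0.pkl"),load("top0.pkl")
for z in(.2,.3,.4,.5):print(z,plane(t,[[350,80],[340,100],[305,117],[271,85]],z)[:,:2].tolist(),"|",plane(s,[[262,65],[225,88],[195,60]],z)[:,:2].tolist())
crop(t,260,0,150,170,4,"pics/l.png")
E
python3 -c "
from h import *
s=load('scene0.pkl');crop(s,170,0,110,110,5,'pics/l2.png')"
```

```text
0.2 [[0.7718167977389183, -0.12500739518908183], [0.7233564517991575, -0.09845785200083267], [0.6845880357824143, -0.016921872714176722], [0.7636263152776883, 0.05647003785792327]] | [[0.7307536882081657, -0.19264157587507857], [0.7592736339002458, -0.048090427546213954], [0.9083559450971266, -0.11090714465704588]]
0.3 [[0.7276387693390842, -0.10319088908308009], [0.6839625963247034, -0.0792624086057805], [0.6490215323969799, -0.005775943142910411], [0.7202568796288331, 0.060370464230813714]] | [[0.6563894171313032, -0.06938888264639076], [0.6813156487906399, 0.05694780287082646], [0.8116125387400036, 0.002046434555162513]]
0.4 [[0.6834607409392504, -0.0813743829770784], [0.6445687408502492, -0.06006696521072839], [0.6134550290115456, 0.005369986428355872], [0.6768874439799779, 0.06427089060370417]] | [[0.5820251460544406, 0.05386381058229717], [0.603357663681034, 0.16198603328786687], [0.7148691323828807, 0.1150000137673709]]
0.5 [[0.6392827125394164, -0.059557876871076706], [0.605174885375795, -0.04087152181567626], [0.5778885256261113, 0.01651591599962217], [0.6335180083311228, 0.06817131697659459]] | [[0.5076608749775781, 0.17711650381098487], [0.5253996785714282, 0.26702426370490717], [0.6181257260257579, 0.22795359297957918]]
```

View pics/l.png

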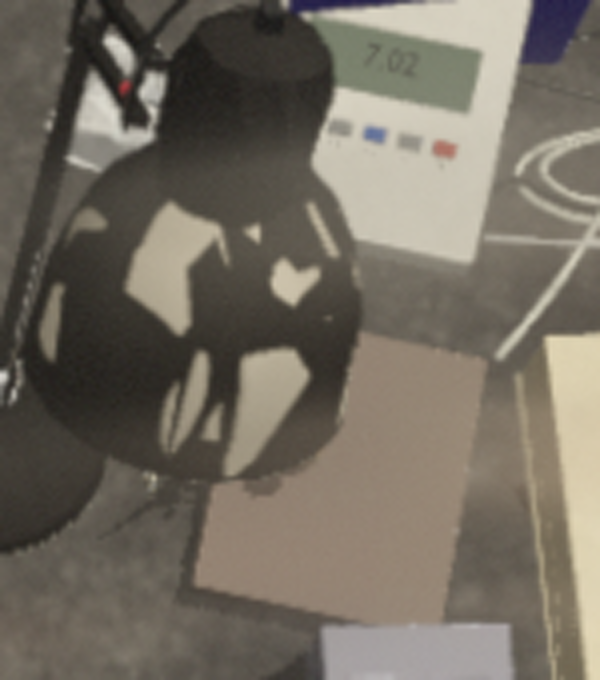

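View pics/l2.png

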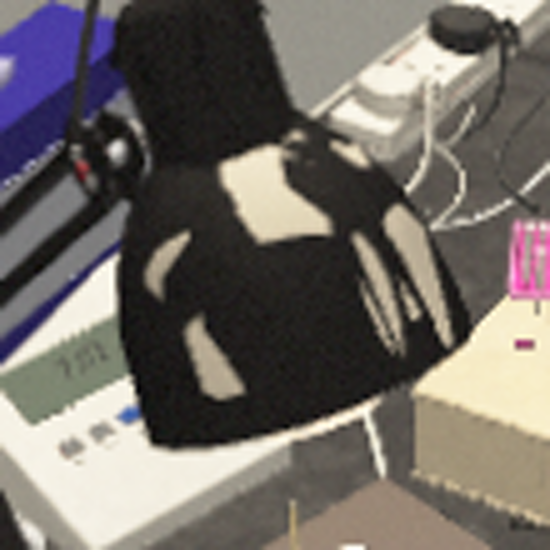

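>>> {"op": "servo_tool", "data": {"translation": [[0, 0, -0.2], [0, 0, -0.2], [0, 0, -0.2]], "turn": [0, 0, 0], "gripper": 1}}

```text
time_s: 16.55
eef_pos: [0.5367, -0.174, 0.2611]
ee_rot: [2.221, -2.221, -0.001]
force: [-0.7, 0.6, 0.4]
width: -0.0002
```

Run:
```python
from h import *
plan(case(100,-8,265),89)
```

```text
t 16.55 pos [ 0.5367 -0.174   0.2611] jaw -90.0 z [-0.001 -0.    -1.   ] F [-0.72  0.65  0.39] w -0.0002 q7 -1.48
units [ 0.263 -3.178 -0.103] turn 0.125 rows 0.1 rows 2.0
```

>>> {"op": "servo_tool", "data": {"translation": [[0.1, -0.4, -0.1], [0.2, -1.2, -0.1], [0.26, -2.0, -0.1], [0.26, -2.8, -0.1], [0.26, -3.18, -0.1]], "turn": [0.12, 0.12, 0.12, 0.12, 0.12]}}

```text
time_s: 17.18
eef_pos: [0.6654, -0.1841, 0.2642]
ee_rot: [2.203, -2.239, -0.003]
force: [-0.1, -0.1, 0.1]
width: 0.0001
```

>>> {"op": "servo_tool", "data": {"translation": [[0, 0, 0], [0, 0, 0]], "turn": [0, 0]}}

```text
time_s: 17.42
eef_pos: [0.6637, -0.1845, 0.2653]
ee_rot: [2.202, -2.239, -0.001]
force: [0.2, -0.4, -1.0]
width: -0.0001
```

Run:
```python
from h import *
plan(case(100,-8,216.5),89)
from rig import cams
for n in("scene","top"):
    d=cams.snapshot(n);pickle.dump(d,open(n+"10.pkl","wb"))
crop(load("scene10.pkl"),200,20,150,140,5,"pics/m1.png");crop(load("top10.pkl"),260,50,160,170,4,"pics/m2.png")
```

```text
t 17.43 pos [ 0.6637 -0.1845  0.2653] jaw -91.0 z [-0.002 -0.001 -1.   ] F [ 0.19 -0.4  -1.02] w -0.0001 q7 -1.62
units [ 1.000e-03 -6.000e-03  1.219e+00] turn 0.006 rows 0.0 rows 0.8
```

View pics/m1.png

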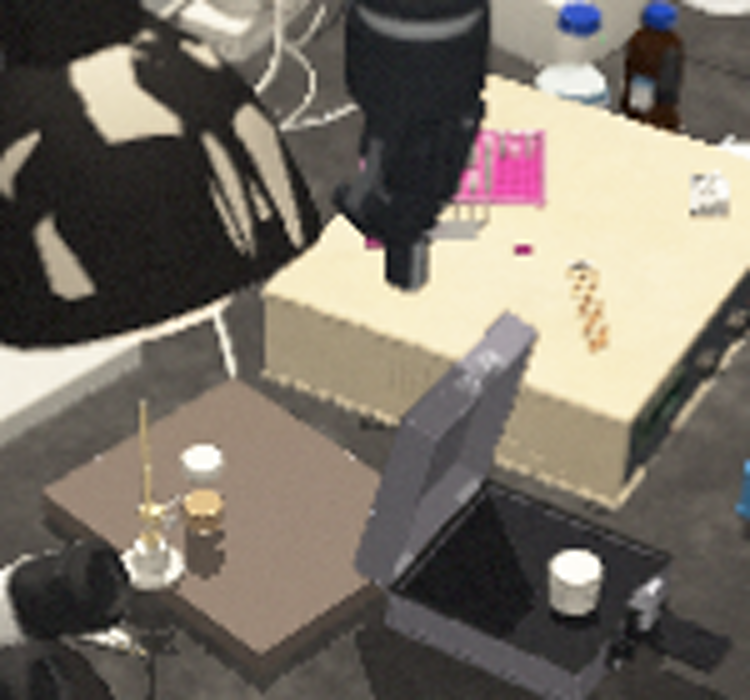

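View pics/m2.png

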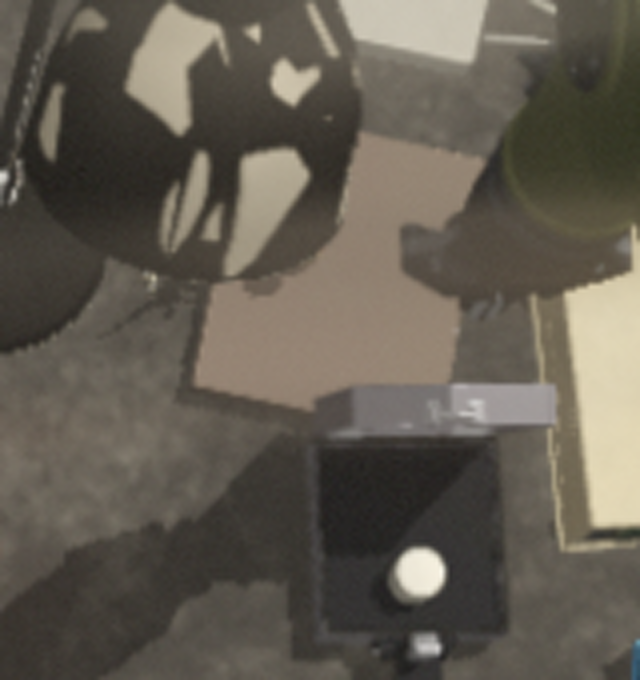

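>>> {"op": "servo_tool", "data": {"translation": [[0, 0, 0.3], [0, 0, 0.7], [0, 0, 1.1], [0, 0, 1.22], [0, 0, 1.22]], "turn": [0, 0, 0, 0, 0]}}

```text
time_s: 18.15
eef_pos: [0.6641, -0.1845, 0.2164]
ee_rot: [2.202, -2.239, -0.001]
force: [-0.6, 0.7, 0.8]
width: -0.0001
```

```bash
cat >> h.py <<'E'
def arc(r,ths):
    from rig import telemetry
    st=telemetry.get_state();p=Rc.T@(st["eef_pos"]-C0)*1000
    print("case tcp",p.round(1),"F case",(Rc.T@st["force"]).round(1))
    for t in ths:
        x=62-r*np.cos(t)+28*np.sin(t)+11;z=103+r*np.sin(t)+28*np.cos(t)
        print(round(t,2),"ty",round((p[0]-x)/40,2),"tz",round((p[2]-z)/40,2))
E
python3 - <<'E'
from h import *
plan(case(100,-8,216.5),89);arc(110,[1.35,1.3,1.25,1.2,1.15,1.1,1.05])
E
```

```text
t 18.15 pos [ 0.6641 -0.1845  0.2164] jaw -91.0 z [-0.001 -0.001 -1.   ] F [-0.64  0.68  0.82] w -0.0001 q7 -1.64
units [ 0.001  0.006 -0.002] turn 0.005 rows 0.0 rows 0.0
case tcp [100.2  -8.  216.4] F case [-0.7  0.7  0.8]
1.35 ty 0.6 tz -0.0
1.3 ty 0.74 tz -0.0
1.25 ty 0.88 tz 0.01
1.2 ty 1.03 tz 0.02
1.15 ty 1.17 tz 0.04
1.1 ty 1.3 tz 0.07
1.05 ty 1.44 tz 0.1
```

>>> {"op": "servo_tool", "data": {"translation": [[0, 0.25, 0], [0, 0.45, 0], [0, 0.6, 0], [0, 0.7, 0], [0, 0.8, 0]], "turn": [0, 0, 0, 0, 0]}}

```text
time_s: 18.77
eef_pos: [0.6324, -0.1842, 0.2175]
ee_rot: [2.202, -2.24, 0.003]
force: [1.4, -0.3, 1.2]
width: -0.0
```

>>> {"op": "servo_tool", "data": {"translation": [[0, 0.1, 0], [0, 0.2, 0.02], [0, 0.3, 0.03], [0, 0.4, 0.05], [0, 0.5, 0.07]], "turn": [0, 0, 0, 0, 0]}}

```text
time_s: 19.4
eef_pos: [0.6121, -0.1837, 0.2144]
ee_rot: [2.202, -2.24, 0.001]
force: [2.0, -2.0, 2.2]
width: -0.0002
```

Run:
```python
from h import *
arc(110,np.arange(1.15,.5,-.05))
from rig import cams
d=cams.snapshot("scene");pickle.dump(d,open("scene11.pkl","wb"))
crop(d,240,40,110,110,6,"pics/n1.png")
```

```text
case tcp [ 48.2  -8.1 214.4] F case [ 2.  -1.9  2.2]
1.15 ty -0.14 tz -0.01
1.1 ty 0.0 tz 0.02
1.05 ty 0.14 tz 0.05
1.0 ty 0.28 tz 0.09
0.95 ty 0.41 tz 0.14
0.9 ty 0.54 tz 0.2
0.85 ty 0.67 tz 0.26
0.8 ty 0.79 tz 0.32
0.75 ty 0.92 tz 0.4
0.7 ty 1.03 tz 0.48
0.65 ty 1.15 tz 0.56
0.6 ty 1.26 tz 0.65
0.55 ty 1.36 tz 0.75
```

View pics/n1.png

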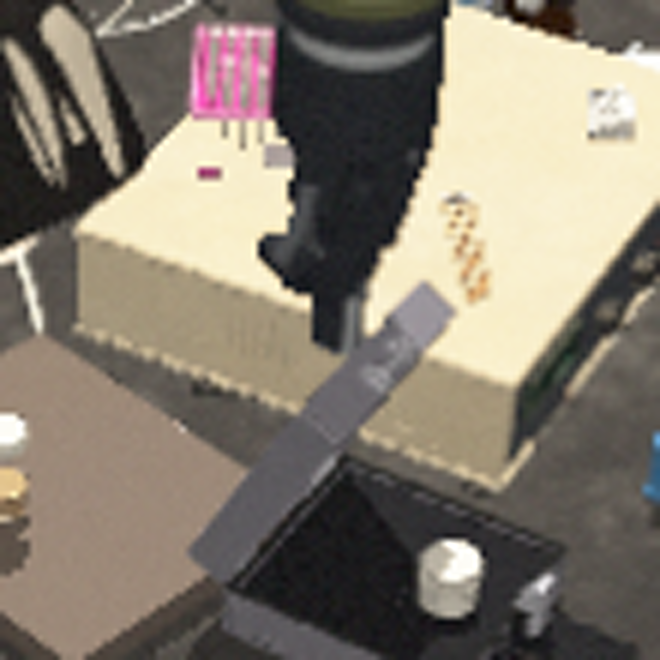

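The lid is following the finger, at about 1.05–1.1 rad and 2–3 N. I'll continue the arc.

>>> {"op": "servo_tool", "data": {"translation": [[0, 0.14, 0.05], [0, 0.28, 0.09], [0, 0.41, 0.14], [0, 0.54, 0.2], [0, 0.67, 0.26]], "turn": [0, 0, 0, 0, 0]}}

```text
time_s: 20.08
eef_pos: [0.5851, -0.1832, 0.2038]
ee_rot: [2.202, -2.239, 0.001]
force: [1.0, 1.1, 3.1]
width: -0.0003
```

Run:
```python
from h import *
arc(110,np.arange(.95,.3,-.05))
```

```text
case tcp [ 21.2  -8.  203.8] F case [1.  1.1 3.1]
0.95 ty -0.26 tz -0.12
0.9 ty -0.13 tz -0.07
0.85 ty -0.01 tz -0.01
0.8 ty 0.12 tz 0.06
0.75 ty 0.24 tz 0.13
0.7 ty 0.36 tz 0.21
0.65 ty 0.47 tz 0.3
0.6 ty 0.58 tz 0.39
0.55 ty 0.68 tz 0.49
0.5 ty 0.78 tz 0.59
0.45 ty 0.88 tz 0.69
0.4 ty 0.97 tz 0.8
0.35 ty 1.05 tz 0.92
```

>>> {"op": "servo_tool", "data": {"translation": [[0, 0.12, 0.06], [0, 0.24, 0.13], [0, 0.36, 0.21], [0, 0.47, 0.3], [0, 0.58, 0.39]], "turn": [0, 0, 0, 0, 0]}}

```text
time_s: 20.7
eef_pos: [0.5619, -0.1829, 0.1881]
ee_rot: [2.202, -2.239, 0.0]
force: [-0.5, 0.5, 3.4]
width: 0.0
```

Run:
```python
from h import *
arc(110,np.arange(.65,.0,-.05))
```

```text
case tcp [ -2.   -8.1 188.1] F case [-0.6  0.5  3.4]
0.65 ty -0.11 tz -0.09
0.6 ty -0.0 tz -0.0
0.55 ty 0.1 tz 0.09
0.5 ty 0.2 tz 0.19
0.45 ty 0.3 tz 0.3
0.4 ty 0.39 tz 0.41
0.35 ty 0.47 tz 0.53
0.3 ty 0.55 tz 0.65
0.25 ty 0.62 tz 0.77
0.2 ty 0.68 tz 0.89
0.15 ty 0.74 tz 1.02
0.1 ty 0.79 tz 1.16
0.05 ty 0.84 tz 1.29
```

>>> {"op": "servo_tool", "data": {"translation": [[0, 0.1, 0.09], [0, 0.2, 0.19], [0, 0.3, 0.3], [0, 0.39, 0.41], [0, 0.47, 0.53]], "turn": [0, 0, 0, 0, 0]}}

```text
time_s: 21.32
eef_pos: [0.5431, -0.1826, 0.1668]
ee_rot: [2.202, -2.239, 0.001]
force: [-1.7, 1.0, 3.4]
width: -0.0001
```

Run:
```python
from h import *
arc(110,np.arange(.35,-.05,-.025))
from rig import cams
d=cams.snapshot("scene");pickle.dump(d,open("scene12.pkl","wb"))
crop(d,240,40,110,110,6,"pics/o1.png")
```

```text
case tcp [-20.8  -8.2 166.8] F case [-1.7  0.9  3.4]
0.35 ty -0.0 tz -0.01
0.32 ty 0.04 tz 0.05
0.3 ty 0.08 tz 0.11
0.27 ty 0.11 tz 0.17
0.25 ty 0.15 tz 0.24
0.22 ty 0.18 tz 0.3
0.2 ty 0.21 tz 0.36
0.17 ty 0.24 tz 0.43
0.15 ty 0.27 tz 0.49
0.12 ty 0.3 tz 0.56
0.1 ty 0.32 tz 0.62
0.07 ty 0.35 tz 0.69
0.05 ty 0.37 tz 0.76
0.02 ty 0.39 tz 0.83
-0.0 ty 0.41 tz 0.89
-0.03 ty 0.42 tz 0.96
```

View pics/o1.png

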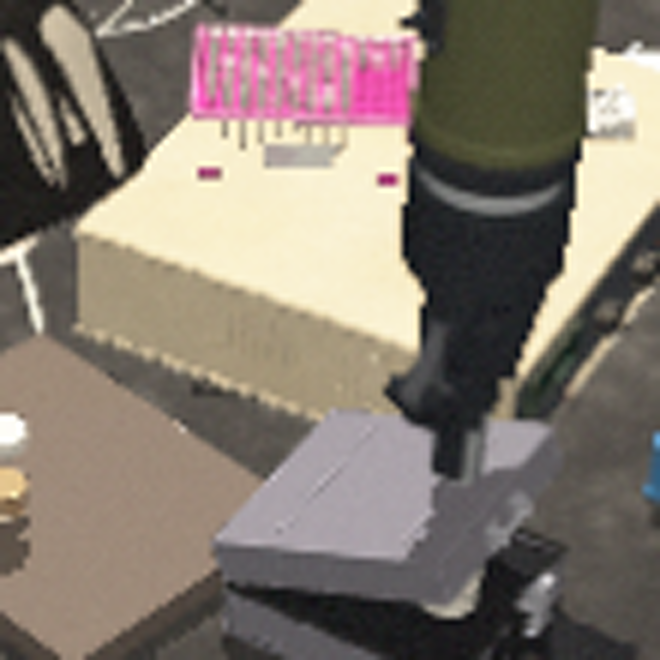

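>>> {"op": "servo_tool", "data": {"translation": [[0, 0.08, 0.11], [0, 0.15, 0.24], [0, 0.21, 0.36], [0, 0.27, 0.49], [0, 0.29, 0.54]], "turn": [0, 0, 0, 0, 0]}}

```text
time_s: 22.0
eef_pos: [0.5314, -0.1825, 0.1449]
ee_rot: [2.202, -2.239, -0.0]
force: [-2.0, 0.5, 3.7]
width: 0.0002
```

>>> {"op": "servo_tool", "data": {"translation": [[0, 0.02, 0.04], [0, 0.04, 0.08], [0, 0.04, 0.08]], "turn": [0, 0, 0]}}

```text
time_s: 22.38
eef_pos: [0.5302, -0.1825, 0.1423]
ee_rot: [2.202, -2.24, 0.001]
force: [-1.8, 0.7, 3.4]
width: 0.0001
```

Run:
```python
from h import *
arc(110,np.arange(.15,-.05,-.0125))
```

```text
case tcp [-33.6  -8.2 142.3] F case [-1.8  0.6  3.4]
0.15 ty -0.05 tz -0.12
0.14 ty -0.04 tz -0.09
0.12 ty -0.02 tz -0.06
0.11 ty -0.01 tz -0.02
0.1 ty 0.0 tz 0.01
0.09 ty 0.01 tz 0.04
0.07 ty 0.02 tz 0.08
0.06 ty 0.04 tz 0.11
0.05 ty 0.05 tz 0.15
0.04 ty 0.06 tz 0.18
0.02 ty 0.07 tz 0.21
0.01 ty 0.08 tz 0.25
-0.0 ty 0.08 tz 0.28
-0.01 ty 0.09 tz 0.32
-0.03 ty 0.1 tz 0.35
-0.04 ty 0.11 tz 0.39
```

>>> {"op": "servo_tool", "data": {"translation": [[0, 0.01, 0.025], [0, 0.015, 0.05], [0, 0.02, 0.07]], "turn": [0, 0, 0]}}

```text
time_s: 22.75
eef_pos: [0.5294, -0.1824, 0.1394]
ee_rot: [2.202, -2.239, 0.001]
force: [-2.0, -0.5, 3.1]
width: 0.0001
```

>>> {"op": "servo_tool", "data": {"translation": [[0, 0.01, 0.025], [0, 0.015, 0.05], [0, 0.015, 0.05]], "turn": [0, 0, 0]}}

```text
time_s: 23.12
eef_pos: [0.529, -0.1824, 0.1381]
ee_rot: [2.202, -2.239, 0.001]
force: [-3.0, 0.9, 7.5]
width: -0.0003
```

>>> {"op": "servo_tool", "data": {"translation": [[0, 0.01, 0.025], [0, 0.01, 0.04], [0, 0.01, 0.04]], "turn": [0, 0, 0]}}

```text
time_s: 23.5
eef_pos: [0.5286, -0.1824, 0.1368]
ee_rot: [2.202, -2.239, 0.001]
force: [-3.2, -0.3, 10.2]
width: -0.0001
```

>>> {"op": "servo_tool", "data": {"translation": [[0, 0.0, 0.02], [0, 0.0, 0.03]], "turn": [0, 0]}}

```text
time_s: 23.75
eef_pos: [0.5284, -0.1824, 0.1359]
ee_rot: [2.201, -2.239, 0.001]
force: [-6.7, 1.1, 13.1]
width: 0.0003
```

>>> {"op": "servo_tool", "data": {"translation": [[0, 0.0, 0.02], [0, 0.0, 0.03]], "turn": [0, 0]}}

```text
time_s: 24.0
eef_pos: [0.5282, -0.1824, 0.1349]
ee_rot: [2.201, -2.238, 0.0]
force: [-7.5, 0.8, 14.3]
width: 0.0001
```

>>> {"op": "servo_tool", "data": {"translation": [[0, 0.0, 0.02], [0, 0.0, 0.03]], "turn": [0, 0]}}

```text
time_s: 24.25
eef_pos: [0.5286, -0.1823, 0.1323]
ee_rot: [2.203, -2.24, 0.002]
force: [0.5, -0.7, 0.8]
width: 0.0001
```

The force fell from 14 N to about 1 N, so the latch snapped. I'll retreat straight up and look.

>>> {"op": "servo_tool", "data": {"translation": [[0, 0, -0.3], [0, 0, -1], [0, 0, -2], [0, 0, -3], [0, 0, -3.5]], "turn": [0, 0, 0, 0, 0]}}

```text
time_s: 24.88
eef_pos: [0.5297, -0.1821, 0.275]
ee_rot: [-2.202, 2.239, -0.007]
force: [0.8, 0.2, -0.6]
width: 0.0005
```

>>> {"op": "servo_tool", "data": {"translation": [[0, 0.5, 0], [0, 1, 0], [0, 1.5, 0], [0, 1.5, 0], [0, 1.5, 0]], "turn": [0, 0, 0, 0, 0]}}

```text
time_s: 25.5
eef_pos: [0.469, -0.1813, 0.2724]
ee_rot: [2.202, -2.24, 0.002]
force: [0.1, -0.3, -0.2]
width: -0.0002
```

Run:
```python
from h import *
plan([.5,-.18,.27])
from rig import cams
for n in("scene","top"):
    d=cams.snapshot(n);pickle.dump(d,open(n+"13.pkl","wb"))
P=[case(x,y,58) for x,y in((-65,60),(-65,-60),(65,-60),(65,60))]
crop(load("scene13.pkl"),265,100,95,75,8,"pics/p1.png",proj(load("scene13.pkl"),P))
crop(load("top13.pkl"),110,140,290,130,2.7,"pics/p2.png")
crop(load("scene13.pkl"),205,100,150,230,2.6,"pics/p3.png")
for z,x0,y0 in(("scene",205,180),("top",110,170)):
    a=load(z+"0.pkl")["pixels"].astype(int);b=load(z+"13.pkl")["pixels"].astype(int)
    D=abs(a-b).max(2)>40
    for n,uv in(("bottle",(223,300) if z=="scene" else (133,230)),("drop",(285,210) if z=="scene" else(252,222))):
        print(z,n,D[uv[1]-18:uv[1]+18,uv[0]-12:uv[0]+12].sum())
```

```text
t 25.5 pos [ 0.469  -0.1813  0.2724] jaw -91.0 z [ 0.001 -0.001 -1.   ] F [ 0.07 -0.3  -0.18] w -0.0002 q7 -1.33
units [-0.045 -0.774  0.059] rows 0.5
scene bottle 0
scene drop 0
top bottle 0
top drop 0
```

View pics/p1.png

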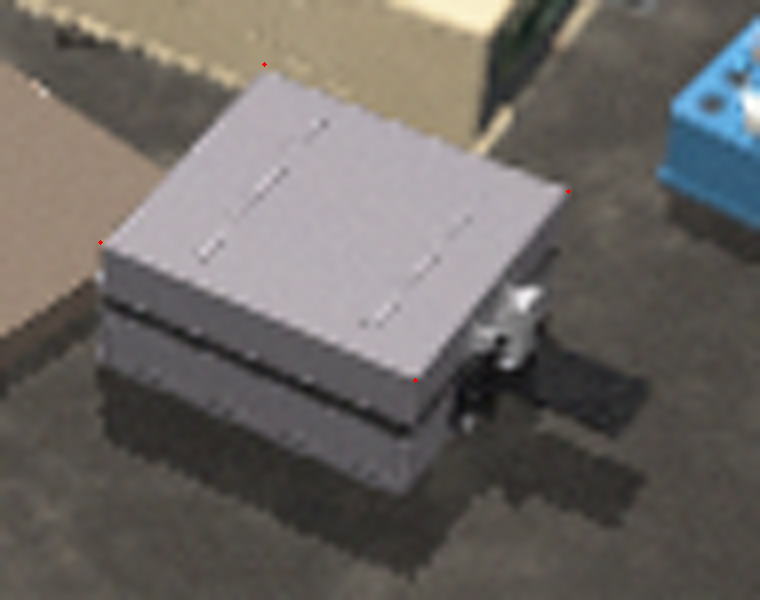

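View pics/p2.png

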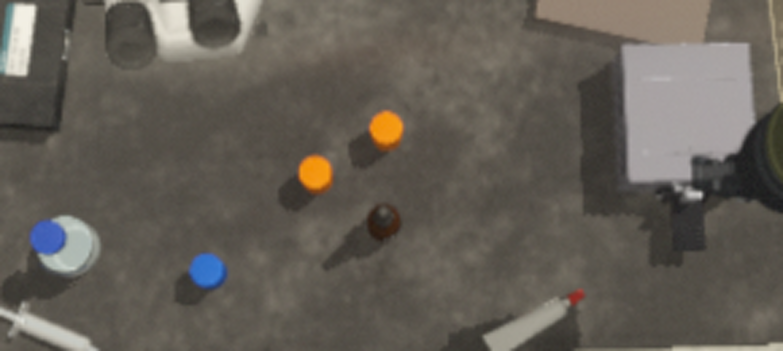

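The lid is shut and holds without the robot: its corners are at crop (270,70), (567,188), (418,377) and (104,247), the same pixels as at the start. The bottles and look-alikes haven't moved. Handing in.

```bash
python3 -c "
from rig import hand_in
print(hand_in())"
```

```text
the job is handed in; nothing more can be done
None
```

I pressed the thumb latch until the lid popped open, stood the white jar in the nest, swung the lid down from behind and snapped it shut. The job was handed in at about 25.5 s; `hand_in()` reports no verdict.

- **Latch press:** about 2 N.
- **Jar:** it touched the nest floor at the predicted height. I then pressed a little further than needed, reading 12 N through the jar. After release the picture showed it upright, with the cap top at z ≈ 48 mm.
- **Closing the lid:** the push peaked at 14 N vertical, 16 N in total, then dropped to about 1 N as the latch snapped. Forces were read only at the end of each move, so brief peaks in between were not seen.
- **Final check:** with the robot clear, the lid corners lay on the same pixels as in the first picture, so the latch is holding by itself. Both bottles showed zero changed pixels in both views. The jar cannot be seen inside the shut case, so its last check was just before closing.
- **Disagreements:** the scene camera gave positions about 2–3 mm further toward +y than the top camera. The gripper also read 29 mm on the 31 mm cap. Neither affected the result.

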